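# Hold the sprung test tile flush in its jig

### The job

Clear the white-capped jar off the blue middle tile of the jig and stand it in the one empty cell of the blue crate, then slide the orange spacer foot first right down into whichever gap beside the blue tile is wide enough, midway along it, and let go. Last, press the sprung blue tile down with the fingers until it is flush with the white tiles, and finish while still holding it down. Leave the other jars and glassware where they stand.

Things in the scene. Friction and masses are not known exactly. Their poses are not given: they have to be found in the camera images.
- jig: fixed black base plate, 90 (x) x 206 (y) x 12 mm, on the bench. Origin: centre of its underside. Along its y stand three tiles: the blue sprung one in the middle, a white one either side, tops 42 mm above the origin. The two gaps beside the blue tile run along x, 70 mm long, open at top and ends, floor 12 mm above the origin; one is 13 mm wide (beside the narrow white tile), the other 3 mm
- ref_narrow: fixed narrow white tile on its grey block: 70 (jig x) x 36 (jig y) x 30 mm high. Origin: centre of its underside, 12 mm above the bench; axes as the jig's. Its centre is 66 mm from the jig's centre along jig y, on the +y or -y side (varies). The 13 mm gap is between it and the blue tile; the gap's middle is 41.5 mm from the jig's centre
- ref_wide: fixed wide white reference tile on its block: 70 x 56 x 30 mm high, otherwise as ref_narrow, on the opposite side of the jig; only a 3 mm gap separates it from the blue tile
- tile_top (a point): centre of the top of the blue square ceramic tile, 70 x 70 mm, at the jig's centre, carried by a sprung stage that moves straight up and down. Left alone it is 48 mm above the bench, 6 mm proud of the white tiles
- lift (a joint): how far the blue tile is pressed down, m: 0 = up (6 mm proud), 0.006 = flush with the white tiles and on its hard stop. It springs up when let go; it starts to move at about 4 N and needs about 10 N at the stop
- jar: closed amber sample jar with a white cap, 42 mm diameter, 72 mm tall, about 0.12 kg, standing on the blue tile. Origin: centre of its underside, z up
- crate: fixed blue open-topped crate, 204 (x) x 70 (y) x 34 mm high outside, three cells in a row along its x, each about 63 x 62 mm inside, centres 66.7 mm apart; walls 4 mm, floor 4 to 5 mm thick. Origin: centre of its underside. Stands left or right of the jig, the spacer's stand on the other side
- free_spot: flat yellow dot, 24 mm diameter, painted on the floor of the empty cell, at the cell's centre (4 to 5 mm above the bench); which of the three cells varies
- jar_a: black-capped jar, same size as the white-capped one, standing in a crate cell; leave it. Origin: centre of its underside
- jar_b: second black-capped jar in a crate cell; leave it. Origin: centre of its underside
- stand: fixed grey block, 72 (x) x 64 (y) x 28 mm high, with a slot along its x, 48 x 14 mm, floor 6 mm above the bench. Origin: centre of its underside. The spacer stands loosely upright in the slot
- spacer: orange plastic spacer, 76 mm tall, about 50 g. Origin: centre of its foot, z up. Blade: 40 mm long (x), 10 mm thick (y), its lowest 8 mm stepped in to 8 then 6 mm. Head, 50 to 76 mm above the foot: 40 mm long, 16 mm thick (y); grip it there across the thickness. Starts upright (may lean a few degrees), length along the stand's x
- beaker: glass beaker, 68 mm diameter, 85 mm tall, on the bench beyond the jig; leave it. Origin: centre of its underside
- wash_bottle: white bottle with a blue cap, 60 mm diameter, 150 mm tall; leave it. Origin: centre of its underside
- flask: green conical flask, 72 mm diameter at the foot, 93 mm tall; leave it. Origin: centre of its underside
- dish: shallow white bowl, 80 mm diameter, 22 mm tall; leave it. Origin: centre of its underside

How it is judged:
On the way, in this order (a step that is already met when the one before it is completed fails the run):
1. the white-capped jar stands upright in the empty cell, let go (horizontal distance between jar and free_spot below 0.014 m and z of jar in the frame of crate between 0 and 0.012 m and angle between jar's own z axis and vertical below 0.15 rad and contact force between the arm and jar below 0.1 N), for 0.2 s.
2. the spacer is right down in the wide gap, let go, with the tile still up (z of spacer in the frame of jig between 0.008 and 0.018 m and x of spacer in the frame of jig between -0.018 and 0.018 m and horizontal distance between spacer and ref_narrow below 0.033 m and horizontal distance between spacer and tile_top below 0.048 m and angle between spacer's own z axis and vertical below 0.3 rad and contact force between the arm and spacer below 0.1 N and value of joint lift below 0.003 m), for 0.2 s.
At the end, for the whole second after the job is handed in: Jar upright in the once-empty cell, within 14 mm of the dot; spacer in the 13 mm gap, foot within 6 mm of its floor, within 18 mm of mid-length, 0.3 rad of upright; the arm touches neither; fingers still hold the blue tile down with over 4 N, at most 1.5 mm proud (all of step 1 and z of spacer in the frame of jig between 0.008 and 0.018 m and x of spacer in the frame of jig between -0.018 and 0.018 m and horizontal distance between spacer and ref_narrow below 0.033 m and horizontal distance between spacer and tile_top below 0.048 m and angle between spacer's own z axis and vertical below 0.3 rad and contact force between the arm and spacer below 0.1 N and value of joint lift above 0.0045 m and contact force between the fingers and lift above 4 N and contact force between jar and lift below 0.1 N and velocity of joint lift below 0.01 m/s); the arm keeps its last pose, push and grip.
It fails at once if another jar or a piece of glassware is moved more than 30 mm or tipped (distance of any of jar_a, jar_b, beaker, wash_bottle, flask, dish from where it was at the start of the episode above 0.03 m or angle between any of jar_a, jar_b, beaker, wash_bottle, flask, dish's own z axis and vertical above 0.5 rad).
It also fails if it takes over 59 s, if anything falls off the work surface, if the arm or the gripper's body presses on something with over 40 N, if the wrist force passes 120 N, or if a joint passes its speed limit or range.

### The arm

A 7-joint arm with a two-finger parallel gripper is mounted at the origin on the work surface. World frame = base frame: x ahead of the robot, y to its left, z up, the work surface at z = 0. Lengths are in m, angles in rad, forces in N, time in s.
With the tool pointing down it reaches from about 0.4 to 0.875 m from the base axis. Payload 6.5 kg.
Tool frame: the origin (TCP) lies on the centre line of the jaws, within the pads' length; the fingertips stand 17 mm ahead of it and the grasp point (between the pads) lies 2 mm behind it; z points along the fingers, y is the direction in which the jaws open and shut (so a half turn about z gives the same grasp; the last joint's range is limited). The gripper opens to 88 mm and grips with 3 to 60 N. Pads are 18 mm wide; open, the fingers measure 123 mm over their backs; the gripper's body (75 mm by 187 mm) begins 45 mm behind the grasp point.
Start: joints at [-1.258, 0.536, -0.004, 1.538, 0.003, 1.067, -0.071], TCP at [0.24, 0.604, 0.256] pointing down, gripper open.
Joint ranges: [-2.7, 2.7], [-0.37, 2.16], [-1.27, 1.26], [0.24, 2.4], [-1.31, 4.45], [0.19, 1.91], [-2.76, 2.76]. Speed limits (rad/s): [2.39, 2.39, 3.14, 3.14, 3.14, 3.14, 3.14].

### API

Orientations are given as a unit quaternion [x, y, z, w].
In Python, from plant import r gives the robot as it stands. The module is installed in compiled form; this text tells all that it offers.
- The arm moves only by the tool arm_command, never from a script. Its argument "steps" is a list of rows, each an object with "translation": the shift along the tool's x, y, z in units of 40 mm (1.0 is 40 mm), a list of three; "angular": the turn, a rotation vector about the tool's x, y, z in units of 6 degrees (1.0 is 6 degrees), a list of three; "gripper": the closure, from -1 (fully open) to 1 (shut), so that 0 is half open. A call has 1 to 20 rows; each row is the pose to reach, as a shift and turn from the pose commanded when the call began, along the tool's axes at that moment; what a row does not reach only later rows make up. A row lasts 1/12 s, in which the tool goes at most 41.7 mm and 7.16 degrees, less where a joint would pass 70% of its speed; a pose out of reach is approached as far as the arm can. A call with a gripper value outside its range is refused whole. The fingers move at their own pace and stop on an object; "newtons" is the grip in N (left out, the last holds). Time passes only in rows, so rows that repeat a pose let the fingers close. It gives the time, the measured TCP pose, the force and the opening at its end, in the units of the state.
- r.state(): the state, without advancing time (a new reading comes with each control period).
- r.grab_frame(name): name is "scene" or "top" or "wrist"; returns a dict with "color" (420x560x3 uint8, red, green, blue), "depth" (420x560 float32, m along the optical axis (not along the pixel's ray), 0 where there is no reading), "fx", "fy", "cx", "cy" (pixels), "cam_to_world" (4x4, takes a point from camera to world coordinates). Camera axes: x right, y up, looking along -z (the intrinsics and any distortion apply to the point x, -y, -z); pixel columns grow to the right and rows downward; lengths in m; the calibration is good to about 2 mm. A picture is of the moment at which its call begins.
- r.sign_off(): hands the job in, once; it reports no verdict.
The state is a dict: "clock": time; "qpos": joint angles; "joint_velocities": joint speeds; "joint_torque": joint torques, N m; "position": TCP position; "tcp_rot": TCP orientation; "ft_force": force on the tool from outside, world axes, zero at the start; "ft_torque": the same for the moment, N m; "opening": opening from 0.0 (shut) to 1.0 (fully open).
Only numpy, scipy, OpenCV 4.12 (cv2) and the standard library are available. Lean on these libraries where they do the work, as an engineer would, in place of code of your own. Each camera call takes 0.05 s, during which the arm holds its last target. There are 200 camera calls.

## Working session

There is one attempt and no reset: what is moved stays moved. The work goes in short steps, Python scripts to look and compute and a tool call to move; the robot and the scene stay as the last step left them, time stands still between calls to the robot, and variables do not carry over. Pictures are saved under pics/ and viewed, about 8 in all and at most 12, crops included, and the job is handed in when it is done.

Besides the shell and the picture viewer there is one more tool, called after "Emit:" as name(argument=value, ...) on one line, values as JSON. arm_command: Moves the arm, as the interface text tells. Its arguments: {"type":"object","properties":{"steps":{"type":"array"},"newtons":{"type":"number"}},"required":["steps"]}

```bash
mkdir -p pics
cat > h.py <<'E'
import numpy as np, cv2
from plant import r
from scipy.spatial.transform import Rotation as R
def grab(n,save=None):
    f=r.grab_frame(n)
    if save: cv2.imwrite('pics/'+save,f['color'][:,:,::-1])
    return f
def cloud(f):
    d=f['depth'];v,u=np.mgrid[:d.shape[0],:d.shape[1]]
    p=np.stack([(u-f['cx'])/f['fx']*d,-(v-f['cy'])/f['fy']*d,-d],-1)
    M=f['cam_to_world'];w=p@M[:3,:3].T+M[:3,3];w[d==0]=np.nan
    return w
def go(target,rotvec_world_z=0):
    s=r.state();Rm=R.from_quat(s['tcp_rot'])
    return Rm.inv().apply(np.array(target)-s['position'])/0.04
E
python3 - <<'E'
from h import *
s=r.state();print(s)
fs=[grab(n) for n in('top','scene')]
cv2.imwrite('pics/a.png',fs[0]['color'][:,:,::-1]);cv2.imwrite('pics/b.png',fs[1]['color'][:,:,::-1])
np.savez('a.npz',c=fs[0]['color'],w=cloud(fs[0]));np.savez('b.npz',c=fs[1]['color'],w=cloud(fs[1]))
for f in fs: print({k:v for k,v in f.items() if k not in('color','depth')})
E
```

```text
{'clock': 0.0, 'qpos': array([-1.25822541,  0.53716685, -0.00442931,  1.53884212,  0.00259355,
        1.0673234 , -0.07116754]), 'joint_velocities': array([-1.32101000e-05, -4.87006224e-04, -1.77265010e-03, -5.27068999e-04,
       -3.23427072e-04,  5.53542244e-05,  4.92137068e-04]), 'joint_torque': array([ 1.14815986e-03, -5.70994592e+01,  9.91266891e-01, -2.51603812e+01,
       -5.63043135e-02,  1.79678196e-02,  1.74630268e-04]), 'position': array([0.24015839, 0.60338023, 0.2548508 ]), 'tcp_rot': array([ 1.88209535e-01,  9.82128515e-01, -8.61124401e-04, -1.00695190e-04]), 'ft_force': array([-0.38117028, -0.51400682, -0.38029893]), 'ft_torque': array([-0.00637027, -0.02645885, -0.07100538]), 'opening': 1.0021105990024726}
{'fx': 449.7431308935194, 'fy': 449.7431308935194, 'cx': 275.9294320140519, 'cy': 205.66697036813585, 'cam_to_world': array([[ 2.70931447e-03,  9.79970445e-01, -1.99124551e-01,
         3.44310391e-01],
       [-9.99975737e-01,  1.37710429e-03, -6.82852629e-03,
         7.48865124e-04],
       [-6.41753867e-03,  1.99138220e-01,  9.79950399e-01,
         1.18296801e+00],
       [ 0.00000000e+00,  0.00000000e+00,  0.00000000e+00,
         1.00000000e+00]])}
{'fx': 439.16984255983846, 'fy': 439.16984255983846, 'cx': 275.939866681153, 'cy': 207.13553634591975, 'cam_to_world': array([[-0.76363643, -0.54047652,  0.35319192,  0.90053065],
       [ 0.6455841 , -0.64679047,  0.40605819,  0.4024608 ],
       [ 0.00897626,  0.53809591,  0.84283582,  0.9008962 ],
       [ 0.        ,  0.        ,  0.        ,  1.        ]])}
```

View pics/a.png

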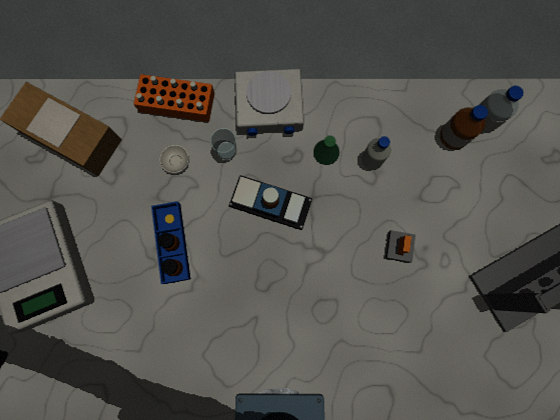

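View pics/b.png

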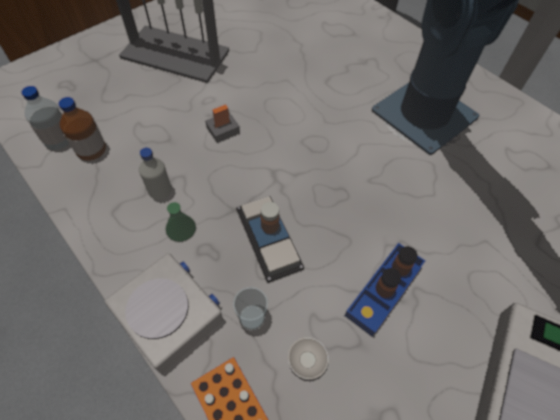

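The top view shows the jig around (270,200) with the white cap at (271,197). The crate is on the left, with the dot at (170,219), and the stand with the spacer is on the right at (400,247). The narrow white tile seems to be the right-hand one. Next I'll measure with the depth data.

Run:
```python
from h import *
a=np.load('a.npz');c=a['c'];w=a['w']
im=c[160:295,145:425,::-1];cv2.imwrite('pics/c.png',cv2.convertScaleAbs(cv2.resize(im,None,fx=2.85,fy=2.85,interpolation=cv2.INTER_CUBIC),alpha=1.6))
hsv=cv2.cvtColor(c,cv2.COLOR_RGB2HSV);H,S,V=cv2.split(hsv);z=w[...,2]
box=lambda u0,u1,v0,v1:(lambda m:(m.__setitem__((slice(v0,v1),slice(u0,u1)),True),m)[1])(np.zeros(H.shape,bool))
def rep(n,m):
    p=w[m&np.isfinite(z)];
    if len(p)<4: print(n,len(p));return
    xy=p[:,:2].astype(np.float32);(cx,cy),(l,s),ang=cv2.minAreaRect(xy)
    print(n,len(p),'mean',p.mean(0).round(4),'zmed',np.median(p[:,2]).round(4),'rect',round(cx,4),round(cy,4),round(l,4),round(s,4),round(ang,1))
jig=box(225,318,170,234)
rep('cap',jig&(z>.105)); rep('white/blue tops',jig&(z>.034)&(z<.055)); rep('jig all',jig&(z>.005)&(z<.055))
rep('white',jig&(S<60)&(V>110)&(z>.034)&(z<.055));rep('blue',jig&(S>90)&(z>.034)&(z<.055))
wl=jig&(S<70)&(V>100)&(z>.034)&(z<.055)
rep('whiteL',wl&box(225,264,170,234));rep('whiteR',wl&box(280,318,170,234))
cr=box(148,194,198,288)
rep('dot',cr&(H>18)&(H<35)&(S>100)&(V>90));rep('crate rim',cr&(z>.026)&(z<.042));rep('jars',cr&(z>.06))
st=box(378,420,225,268)
rep('stand top',st&(z>.02)&(z<.034));rep('stand all',st&(z>.01)&(z<.04));rep('spacer',st&(z>.06));rep('orange',st&(S>120)&(H<18)&(z>.06))
m=st&(z>.06);p=w[m];print(p[:,2].min(),p[:,2].max())
print('table z',np.nanmedian(z[270:300,280:350]))
b=np.load('b.npz');wb=b['w'];cb=b['c'];hb=cv2.cvtColor(cb,cv2.COLOR_RGB2HSV)
w=wb;z=w[...,2]
near=lambda x,y,rr:np.hypot(w[...,0]-x,w[...,1]-y)<rr
rep('B dot',box(350,385,300,325)&(hb[...,0]>18)&(hb[...,0]<35)&(hb[...,1]>100)&(hb[...,2]>90))
rep('B spacer',box(200,245,95,140)&(z>.06));rep('B cap',box(255,285,195,245)&(z>.1));print('table',np.nanmedian(z[200:230,330:380]))
rep('B jigtops',box(235,305,190,280)&(z>.034)&(z<.055));rep('B standtop',box(200,245,95,140)&(z>.02)&(z<.034));rep('B rim',box(340,430,240,335)&(z>.026)&(z<.042))
```

```text
cap 203 mean [0.5871 0.0231 0.1189] zmed 0.1193 rect 0.5879 0.0231 0.0369 0.0375 19.9
white/blue tops 1398 mean [0.5947 0.0349 0.0437] zmed 0.043 rect 0.595 0.0304 0.1783 0.0705 71.8
jig all 2316 mean [0.5874 0.0243 0.0314] zmed 0.0403 rect 0.596 0.0216 0.2449 0.1711 88.9
white 853 mean [0.5977 0.0381 0.0419] zmed 0.0419 rect 0.595 0.0292 0.1757 0.0693 71.9
blue 432 mean [0.589  0.0257 0.0477] zmed 0.0479 rect 0.593 0.0248 0.0691 0.0699 72.2
whiteL 537 mean [0.6138 0.0869 0.0418] zmed 0.0418 rect 0.6143 0.0872 0.0548 0.069 71.5
whiteR 350 mean [ 0.5727 -0.0377  0.042 ] zmed 0.0418 rect 0.5731 -0.0381 0.0344 0.0693 71.8
dot 62 mean [0.5488 0.2933 0.0049] zmed 0.0045 rect 0.5498 0.2939 0.0213 0.0222 89.9
crate rim 570 mean [0.4815 0.283  0.0322] zmed 0.0323 rect 0.4843 0.2848 0.2048 0.0725 10.3
jars 406 mean [0.4501 0.2766 0.0744] zmed 0.0748 rect 0.4517 0.2773 0.1036 0.0374 9.0
stand top 535 mean [ 0.4733 -0.308   0.0276] zmed 0.0276 rect 0.4753 -0.312 0.0648 0.073 79.4
stand all 592 mean [ 0.4731 -0.3067  0.0269] zmed 0.0275 rect 0.4753 -0.3119 0.0652 0.0729 80.0
spacer 147 mean [ 0.4743 -0.3101  0.0785] zmed 0.0805 rect 0.4748 -0.3122 0.0181 0.0402 80.1
orange 144 mean [ 0.4739 -0.3102  0.0786] zmed 0.0805 rect 0.4748 -0.3122 0.0181 0.0402 80.1
0.06025285173633388 0.0879208227099264
table z -0.0006262174520061947
B dot 84 mean [0.5477 0.2926 0.0069] zmed 0.0069 rect 0.5479 0.2923 0.0216 0.0192 42.4
B spacer 177 mean [ 0.4783 -0.3098  0.0769] zmed 0.0794 rect 0.4767 -0.312 0.0196 0.0411 76.4
B cap 291 mean [0.5914 0.0254 0.1194] zmed 0.1215 rect 0.5892 0.0229 0.037 0.0367 31.4
table 0.002207215777195237
B jigtops 1784 mean [0.6055 0.0441 0.0456] zmed 0.045 rect 0.5955 0.0289 0.1807 0.0712 71.9
B standtop 403 mean [ 0.4821 -0.3035  0.0293] zmed 0.03 rect 0.476 -0.3132 0.0676 0.0731 80.5
B rim 811 mean [0.4948 0.2851 0.0342] zmed 0.0349 rect 0.4842 0.2828 0.2062 0.0701 10.3
```

View pics/c.png

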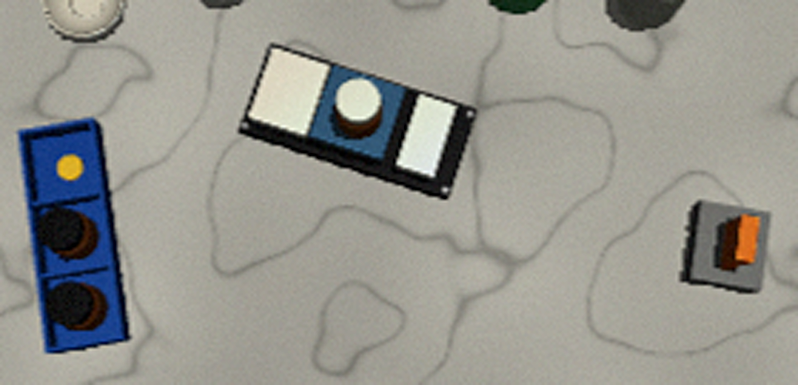

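```bash
cat >> h.py <<'E'
def plan(x,y,z,yaw):
    s=r.state();Rm=R.from_quat(s['tcp_rot']);a=np.radians(yaw)
    Y=np.array([np.cos(a),np.sin(a),0]);Z=np.array([0,0,-1.]);D=R.from_matrix(np.c_[np.cross(Y,Z),Y,Z])
    print('T',(Rm.inv().apply(np.array([x,y,z])-s['position'])/0.04).round(2),'A',(np.degrees((Rm.inv()*D).as_rotvec())/6).round(2))
def show():
    s=r.state();Rm=R.from_quat(s['tcp_rot']).as_matrix()
    print(s['clock'],s['position'].round(4),'yaw',np.degrees(np.arctan2(Rm[1,1],Rm[0,1])).round(2),'tilt',Rm[:2,2].round(4),'F',s['ft_force'].round(2),'op',round(s['opening'],3),'q',s['qpos'].round(2))
E
python3 -c "
from h import *
plan(.5885,.023,.2,100.3)"
```

```text
T [-13.46 -10.26   1.39] A [-0.01 -0.   -5.33]
```

Emit:
arm_command(steps=[{"translation": [-4,-3,0.2],"angular": [0,0,-1.5],"gripper": -1},{"translation": [-13.46,-10.26,1.39],"angular": [0,0,-5.33],"gripper": -1},{"translation": [-13.46,-10.26,1.39],"angular": [0,0,-5.33],"gripper": -1},{"translation": [-13.46,-10.26,1.39],"angular": [0,0,-5.33],"gripper": -1},{"translation": [-13.46,-10.26,1.39],"angular": [0,0,-5.33],"gripper": -1},{"translation": [-13.46,-10.26,1.39],"angular": [0,0,-5.33],"gripper": -1},{"translation": [-13.46,-10.26,1.39],"angular": [0,0,-5.33],"gripper": -1},{"translation": [-13.46,-10.26,1.39],"angular": [0,0,-5.33],"gripper": -1},{"translation": [-13.46,-10.26,1.39],"angular": [0,0,-5.33],"gripper": -1},{"translation": [-13.46,-10.26,1.39],"angular": [0,0,-5.33],"gripper": -1},{"translation": [-13.46,-10.26,1.39],"angular": [0,0,-5.33],"gripper": -1},{"translation": [-13.46,-10.26,1.39],"angular": [0,0,-5.33],"gripper": -1},{"translation": [-13.46,-10.26,1.39],"angular": [0,0,-5.33],"gripper": -1},{"translation": [-13.46,-10.26,1.39],"angular": [0,0,-5.33],"gripper": -1},{"translation": [-13.46,-10.26,1.39],"angular": [0,0,-5.33],"gripper": -1},{"translation": [-13.46,-10.26,1.39],"angular": [0,0,-5.33],"gripper": -1},{"translation": [-13.46,-10.26,1.39],"angular": [0,0,-5.33],"gripper": -1},{"translation": [-13.46,-10.26,1.39],"angular": [0,0,-5.33],"gripper": -1},{"translation": [-13.46,-10.26,1.39],"angular": [0,0,-5.33],"gripper": -1},{"translation": [-13.46,-10.26,1.39],"angular": [0,0,-5.33],"gripper": -1}])

```text
clock: 1.77
position: [0.588, 0.0257, 0.1999]
tcp_rot: [-0.091, 0.996, 0.001, -0.0]
ft_force: [0.3, 0.5, 0.8]
opening: 1.0
```

```bash
python3 -c "
from h import *
show();plan(.5885,.023,.2,100.3);f=grab('wrist','d.png');np.savez('d.npz',c=f['color'],w=cloud(f));show();plan(.5885,.023,.098,100.3)"
```

```text
1.7667 [0.588  0.0257 0.1999] yaw 100.41 tilt [-0.0011  0.0012] F [0.32 0.48 0.8 ] op 1.0 q [-0.16  0.5   0.05  1.76 -0.03  0.89  1.66]
T [ 0.   -0.07 -0.  ] A [ 0.01 -0.01  0.02]
1.8167 [0.5881 0.026  0.2001] yaw 100.45 tilt [-0.0007  0.0012] F [-0.46  0.66  0.02] op 0.997 q [-0.16  0.5   0.05  1.76 -0.03  0.89  1.66]
T [ 0.   -0.08  2.55] A [ 0.01 -0.    0.03]
```

View pics/d.png

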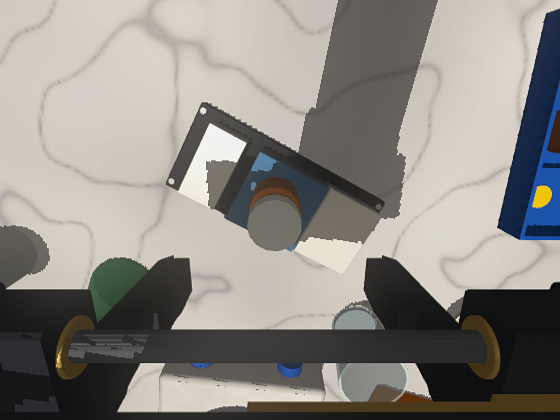

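The wrist view shows the cap at (274,222) centred between the jaws, the wide dark gap at (237,180) between the narrow tile and the blue tile, and the dot at (541,196). I'll check these against the earlier fixes.

```bash
cat >> h.py <<'E'
def rep(n,w,m):
    p=w[m&np.isfinite(w[...,2])]
    if len(p)<4: print(n,len(p));return
    (cx,cy),(l,s),ang=cv2.minAreaRect(p[:,:2].astype(np.float32))
    print(n,len(p),'mean',p.mean(0).round(4),'rect',round(cx,4),round(cy,4),round(l,4),round(s,4),round(ang,1))
E
python3 - <<'E'
from h import *
a=np.load('d.npz');c=a['c'];w=a['w'];z=w[...,2];hsv=cv2.cvtColor(c,cv2.COLOR_RGB2HSV);H,S,V=cv2.split(hsv)
v,u=np.mgrid[:420,:560]
j=(u>160)&(u<390)&(v>95)&(v<280)
rep('cap',w,j&(z>.112));rep('jar side',w,j&(z>.055)&(z<.11));rep('tops',w,j&(z>.034)&(z<.055)&(v<250))
rep('blue',w,j&(z>.045)&(z<.052)&(S>60));rep('narrow',w,j&(z>.038)&(z<.045)&(u<262)&(v<225))
rep('dot',w,(u>520)&(v>170)&(v<220)&(H>18)&(H<35)&(S>100)&(V>90))
print(np.nanmedian(z[50:150,60:150]))
E
```

```text
cap 3522 mean [0.5835 0.0213 0.1442] rect 0.5852 0.0252 0.0379 0.1085 22.0
jar side 902 mean [0.5708 0.0201 0.0851] rect 0.576 0.0208 0.0209 0.0405 9.2
tops 9416 mean [0.5841 0.025  0.0432] rect 0.593 0.0294 0.1781 0.0707 71.9
blue 2237 mean [0.5746 0.0286 0.0476] rect 0.5914 0.0247 0.0696 0.0702 72.3
narrow 3162 mean [ 0.5695 -0.0375  0.0416] rect 0.5732 -0.0317 0.05 0.0708 71.4
dot 320 mean [0.5471 0.296  0.0049] rect 0.5469 0.297 0.0241 0.0183 10.0
-0.0003616730229565046
```

Emit:
arm_command(newtons=20, steps=[{"translation": [0,-0.07,0.6],"angular": [0,0,0],"gripper": -1},{"translation": [0,-0.07,1.2],"angular": [0,0,0],"gripper": -1},{"translation": [0,-0.07,1.8],"angular": [0,0,0],"gripper": -1},{"translation": [0,-0.07,2.3],"angular": [0,0,0],"gripper": -1},{"translation": [0,-0.07,2.55],"angular": [0,0,0],"gripper": -1},{"translation": [0,-0.07,2.55],"angular": [0,0,0],"gripper": -1},{"translation": [0,-0.07,2.55],"angular": [0,0,0],"gripper": -0.3},{"translation": [0,-0.07,2.55],"angular": [0,0,0],"gripper": 0.2},{"translation": [0,-0.07,2.55],"angular": [0,0,0],"gripper": 0.5},{"translation": [0,-0.07,2.55],"angular": [0,0,0],"gripper": 0.5},{"translation": [0,-0.07,2.55],"angular": [0,0,0],"gripper": 0.5},{"translation": [0,-0.07,2.55],"angular": [0,0,0],"gripper": 0.5},{"translation": [0,-0.07,2.55],"angular": [0,0,0],"gripper": 0.5},{"translation": [0,-0.07,2.55],"angular": [0,0,0],"gripper": 0.5}])

```text
clock: 2.98
position: [0.5894, 0.0211, 0.0983]
tcp_rot: [-0.09, 0.996, 0.0, 0.0]
ft_force: [0.1, 0.0, 2.7]
opening: 0.462
```

```bash
python3 -c "
from h import *
show();plan(.549,.2937,.17,100.3);plan(.549,.2937,.06,100.3)"
```

```text
2.9833 [0.5894 0.0211 0.0983] yaw 100.29 tilt [0.0002 0.0004] F [0.15 0.   2.68] op 0.462 q [-0.14  0.64  0.04  1.81 -0.04  0.69  1.67]
T [-0.22  6.89 -1.79] A [ 0.  0. -0.]
T [-0.22  6.89  0.96] A [ 0.  0. -0.]
```

Emit:
arm_command(steps=[{"translation": [0,0,-0.5],"angular": [0,0,0],"gripper": 0.5},{"translation": [0,0,-1.0],"angular": [0,0,0],"gripper": 0.5},{"translation": [0,0,-1.5],"angular": [0,0,0],"gripper": 0.5},{"translation": [0,0.3,-1.8],"angular": [0,0,0],"gripper": 0.5},{"translation": [-0.02,0.8,-1.8],"angular": [0,0,0],"gripper": 0.5},{"translation": [-0.04,1.4,-1.8],"angular": [0,0,0],"gripper": 0.5},{"translation": [-0.06,2.0,-1.8],"angular": [0,0,0],"gripper": 0.5},{"translation": [-0.08,2.6,-1.8],"angular": [0,0,0],"gripper": 0.5},{"translation": [-0.1,3.2,-1.8],"angular": [0,0,0],"gripper": 0.5},{"translation": [-0.12,3.8,-1.8],"angular": [0,0,0],"gripper": 0.5},{"translation": [-0.14,4.4,-1.8],"angular": [0,0,0],"gripper": 0.5},{"translation": [-0.16,5.0,-1.8],"angular": [0,0,0],"gripper": 0.5},{"translation": [-0.18,5.6,-1.8],"angular": [0,0,0],"gripper": 0.5},{"translation": [-0.2,6.2,-1.8],"angular": [0,0,0],"gripper": 0.5},{"translation": [-0.22,6.6,-1.8],"angular": [0,0,0],"gripper": 0.5},{"translation": [-0.22,6.89,-1.8],"angular": [0,0,0],"gripper": 0.5},{"translation": [-0.22,6.89,-1.8],"angular": [0,0,0],"gripper": 0.5},{"translation": [-0.22,6.89,-1.8],"angular": [0,0,0],"gripper": 0.5},{"translation": [-0.22,6.89,-1.8],"angular": [0,0,0],"gripper": 0.5}])

```text
clock: 4.57
position: [0.5493, 0.2915, 0.17]
tcp_rot: [-0.089, 0.996, -0.001, -0.0]
ft_force: [0.1, -1.0, -0.9]
opening: 0.467
```

```bash
python3 -c "
from h import *
show();plan(.549,.2937,.056,100.3);f=grab('wrist','e.png')"
```

```text
4.5667 [0.5493 0.2915 0.17  ] yaw 100.17 tilt [ 0.     -0.0015] F [ 0.06 -0.98 -0.94] op 0.467 q [-0.58  0.59  0.03  1.69 -0.02  0.87  1.2 ]
T [-0.    0.06  2.85] A [-0.01 -0.   -0.02]
```

View pics/e.png

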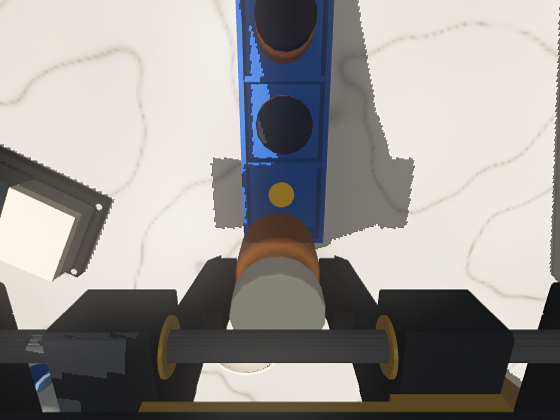

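The jar hangs straight over the cell, and the dot at (281,194) lines up with the jar axis in column. Now I'll lower it.

Emit:
arm_command(steps=[{"translation": [0,0.06,0.5],"angular": [0,0,0],"gripper": 0.5},{"translation": [0,0.06,1.0],"angular": [0,0,0],"gripper": 0.5},{"translation": [0,0.06,1.5],"angular": [0,0,0],"gripper": 0.5},{"translation": [0,0.06,2.0],"angular": [0,0,0],"gripper": 0.5},{"translation": [0,0.06,2.4],"angular": [0,0,0],"gripper": 0.5},{"translation": [0,0.06,2.65],"angular": [0,0,0],"gripper": 0.5},{"translation": [0,0.06,2.78],"angular": [0,0,0],"gripper": 0.5},{"translation": [0,0.06,2.86],"angular": [0,0,0],"gripper": 0.5},{"translation": [0,0.06,2.88],"angular": [0,0,0],"gripper": 0.5},{"translation": [0,0.06,2.88],"angular": [0,0,0],"gripper": 0.5},{"translation": [0,0.06,2.88],"angular": [0,0,0],"gripper": 0.5}])

```text
clock: 5.53
position: [0.549, 0.2961, 0.0558]
tcp_rot: [-0.09, 0.996, 0.0, 0.001]
ft_force: [0.2, 0.4, -0.3]
opening: 0.465
```

```bash
python3 -c "
from h import *
show()"
```

```text
5.5333 [0.549  0.2961 0.0558] yaw 100.27 tilt [0.0013 0.0007] F [ 0.17  0.38 -0.28] op 0.465 q [-0.58  0.75  0.02  1.72 -0.02  0.67  1.2 ]
```

Emit:
arm_command(steps=[{"translation": [0,-0.02,0.03],"angular": [0,0,0],"gripper": 0.5},{"translation": [0,-0.02,0.03],"angular": [0,0,0],"gripper": 0.5},{"translation": [0,-0.02,0.03],"angular": [0,0,0],"gripper": -0.2},{"translation": [0,-0.02,0.03],"angular": [0,0,0],"gripper": -0.5},{"translation": [0,-0.02,0.03],"angular": [0,0,0],"gripper": -0.5},{"translation": [0,-0.02,0.03],"angular": [0,0,0],"gripper": -0.5},{"translation": [0,-0.02,-0.5],"angular": [0,0,0],"gripper": -0.5},{"translation": [0,-0.02,-1.1],"angular": [0,0,0],"gripper": -0.5},{"translation": [0,-0.02,-1.8],"angular": [0,0,0],"gripper": -0.5},{"translation": [0,-0.02,-2.6],"angular": [0,0,0],"gripper": -0.5},{"translation": [0,-0.02,-3.4],"angular": [0,0,0],"gripper": -0.5},{"translation": [0,-0.02,-3.8],"angular": [0,0,0],"gripper": -0.5},{"translation": [0,-0.02,-3.8],"angular": [0,0,0],"gripper": -0.5},{"translation": [0,-0.02,-3.8],"angular": [0,0,0],"gripper": -0.5}])

```text
clock: 6.7
position: [0.5489, 0.2953, 0.2077]
tcp_rot: [-0.09, 0.996, 0.0, 0.001]
ft_force: [0.3, -0.1, -1.2]
opening: 0.748
```

Run:
```python
from h import *
show()
f=grab('scene');w=cloud(f);z=w[...,2];v,u=np.mgrid[:420,:560]
d=np.hypot(w[...,0]-.549,w[...,1]-.294)<.033
rep('jar top',w,d&(z>.065)&(z<.09))
cv2.imwrite('pics/f.png',cv2.resize(f['color'][200:340,280:460,::-1],None,fx=3,fy=3))
plan(.4753,-.312,.2,80.1)
plan(.4753,-.312,.2,260.1)
```

```text
6.7 [0.5489 0.2953 0.2077] yaw 100.28 tilt [0.0015 0.001 ] F [ 0.25 -0.1  -1.19] op 0.748 q [-0.59  0.54  0.03  1.66 -0.02  0.94  1.2 ]
jar top 321 mean [0.5512 0.2945 0.0771] rect 0.5498 0.2939 0.0378 0.0363 43.9
T [  4.5  -14.6    0.16] A [-0.   -0.01  3.36]
T [  4.5  -14.6    0.16] A [ 1.000e-02 -1.000e-02 -2.664e+01]
```

View pics/f.png

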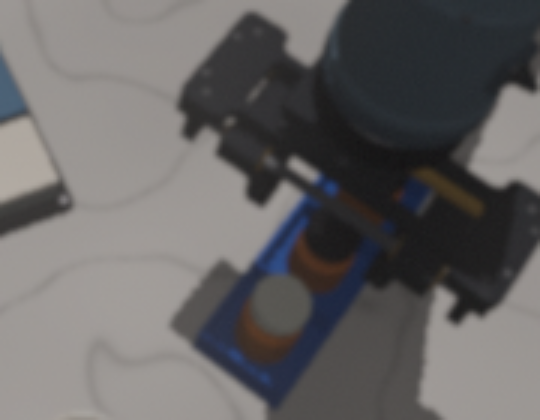

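The jar stands upright in the cell, cap at (280,305) in the crop, at (0.550,0.294). Next, the spacer.

Emit:
arm_command(steps=[{"translation": [0.3,-1,0.05],"angular": [0,0,0.3],"gripper": -0.5},{"translation": [0.6,-2,0.1],"angular": [0,0,0.6],"gripper": -0.5},{"translation": [0.9,-3,0.1],"angular": [0,0,0.9],"gripper": -0.5},{"translation": [1.2,-4,0.1],"angular": [0,0,1.2],"gripper": -0.5},{"translation": [1.5,-5,0.1],"angular": [0,0,1.5],"gripper": -0.5},{"translation": [1.8,-6,0.1],"angular": [0,0,1.8],"gripper": -0.5},{"translation": [2.1,-7,0.1],"angular": [0,0,2.1],"gripper": -0.5},{"translation": [2.4,-8,0.1],"angular": [0,0,2.4],"gripper": -0.5},{"translation": [2.7,-9,0.1],"angular": [0,0,2.7],"gripper": -0.5},{"translation": [3.1,-10,0.1],"angular": [0,0,3],"gripper": -0.5},{"translation": [3.4,-11,0.1],"angular": [0,0,3.3],"gripper": -0.5},{"translation": [3.7,-12,0.1],"angular": [0,0,3.36],"gripper": -0.5},{"translation": [4,-13,0.16],"angular": [0,0,3.36],"gripper": -0.5},{"translation": [4.3,-13.9,0.16],"angular": [0,0,3.36],"gripper": -0.5},{"translation": [4.5,-14.6,0.16],"angular": [0,0,3.36],"gripper": -0.5},{"translation": [4.5,-14.6,0.16],"angular": [0,0,3.36],"gripper": -0.5},{"translation": [4.5,-14.6,0.16],"angular": [0,0,3.36],"gripper": -0.5},{"translation": [4.5,-14.6,0.16],"angular": [0,0,3.36],"gripper": -0.5},{"translation": [4.5,-14.6,0.16],"angular": [0,0,3.36],"gripper": -0.5},{"translation": [4.5,-14.6,0.16],"angular": [0,0,3.36],"gripper": -0.5}])

```text
clock: 8.42
position: [0.476, -0.3098, 0.2]
tcp_rot: [0.085, 0.996, 0.001, -0.0]
ft_force: [-0.6, 0.0, 0.2]
opening: 0.746
```

Run:
```python
from h import *
show()
f=grab('wrist','g.png');w=cloud(f);z=w[...,2];hsv=cv2.cvtColor(f['color'],cv2.COLOR_RGB2HSV)
d=(np.hypot(w[...,0]-.475,w[...,1]+.312)<.06)&(z<.1)
rep('head',w,d&(z>.077));rep('orange',w,d&(z>.05));rep('stand',w,d&(z>.024)&(z<.032))
p=w[d&(z>.077)];A=np.c_[p[:,:2]-p[:,:2].mean(0),np.ones(len(p))];print('top plane',np.linalg.lstsq(A,p[:,2],rcond=None)[0])
t=grab('top');w=cloud(t);z=w[...,2]
rep('T blue',w,(z>.045)&(z<.052)&(np.hypot(w[...,0]-.593,w[...,1]-.025)<.055))
rep('T narrow',w,(z>.035)&(z<.0445)&(np.hypot(w[...,0]-.573,w[...,1]+.038)<.045))
plan(.4753,-.312,.2,80.1)
```

```text
8.4167 [ 0.476  -0.3098  0.2   ] yaw 80.27 tilt [-0.0006  0.0011] F [-0.57  0.01  0.23] op 0.746 q [ 0.31  0.47  0.24  1.82 -0.15  0.87  2.03]
head 968 mean [ 0.4719 -0.3126  0.0815] rect 0.4727 -0.3127 0.0155 0.0401 80.1
orange 1094 mean [ 0.4698 -0.3122  0.0796] rect 0.4727 -0.3128 0.0157 0.0401 79.9
stand 3762 mean [ 0.4689 -0.3121  0.0276] rect 0.4726 -0.3129 0.0641 0.0718 79.7
top plane [ 0.00673848 -0.00141667  0.08151774]
T blue 631 mean [0.5937 0.0258 0.0479] rect 0.5921 0.0232 0.1006 0.0707 70.8
T narrow 351 mean [ 0.5722 -0.0358  0.0415] rect 0.5766 -0.0256 0.0604 0.0706 71.5
T [ 0.01 -0.04  0.01] A [ 0.   -0.    0.02]
```

View pics/g.png

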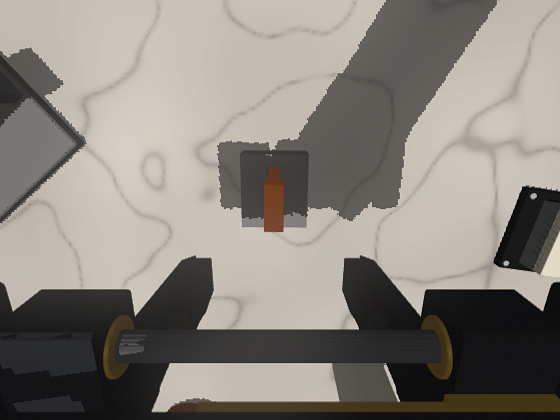

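The spacer is upright: head at (274,205), top plane flat, centred in the stand. Now I'll descend and grip.

Emit:
arm_command(newtons=20, steps=[{"translation": [0.04,-0.07,0.7],"angular": [0,0,0],"gripper": -0.5},{"translation": [0.04,-0.07,1.4],"angular": [0,0,0],"gripper": -0.5},{"translation": [0.04,-0.07,2.0],"angular": [0,0,0],"gripper": -0.5},{"translation": [0.04,-0.07,2.5],"angular": [0,0,0],"gripper": -0.5},{"translation": [0.04,-0.07,2.95],"angular": [0,0,0],"gripper": -0.5},{"translation": [0.04,-0.07,3.27],"angular": [0,0,0],"gripper": -0.3},{"translation": [0.04,-0.07,3.27],"angular": [0,0,0],"gripper": 0},{"translation": [0.04,-0.07,3.27],"angular": [0,0,0],"gripper": 0.3},{"translation": [0.04,-0.07,3.27],"angular": [0,0,0],"gripper": 0.5},{"translation": [0.04,-0.07,3.27],"angular": [0,0,0],"gripper": 0.7},{"translation": [0.04,-0.07,3.27],"angular": [0,0,0],"gripper": 0.9},{"translation": [0.04,-0.07,3.27],"angular": [0,0,0],"gripper": 0.9},{"translation": [0.04,-0.07,3.27],"angular": [0,0,0],"gripper": 0.9},{"translation": [0.04,-0.07,3.27],"angular": [0,0,0],"gripper": 0.9}])

```text
clock: 9.68
position: [0.4739, -0.3144, 0.0703]
tcp_rot: [0.086, 0.996, -0.0, 0.0]
ft_force: [-0.1, -0.7, 4.2]
opening: 0.181
```

Run:
```python
from h import *
show()
plan(.4753,-.312,.2,80.1)
plan(.5808,-.0148,.2,71.8)
```

```text
9.6833 [ 0.4739 -0.3144  0.0703] yaw 80.12 tilt [ 0.0009 -0.0005] F [-0.13 -0.72  4.19] op 0.181 q [ 0.36  0.67  0.19  1.88 -0.21  0.61  2.08]
T [-0.03  0.06 -3.24] A [-0.    0.01  0.  ]
T [-1.35  7.84 -3.24] A [-0.    0.01  1.39]
```

Emit:
arm_command(steps=[{"translation": [0,0,-0.6],"angular": [0,0,0],"gripper": 0.9},{"translation": [0,0,-1.3],"angular": [0,0,0],"gripper": 0.9},{"translation": [0,0,-2],"angular": [0,0,0],"gripper": 0.9},{"translation": [-0.1,0.4,-2.6],"angular": [0,0,0.1],"gripper": 0.9},{"translation": [-0.2,1,-3],"angular": [0,0,0.2],"gripper": 0.9},{"translation": [-0.3,1.7,-3.24],"angular": [0,0,0.3],"gripper": 0.9},{"translation": [-0.4,2.4,-3.24],"angular": [0,0,0.4],"gripper": 0.9},{"translation": [-0.53,3.1,-3.24],"angular": [0,0,0.53],"gripper": 0.9},{"translation": [-0.65,3.8,-3.24],"angular": [0,0,0.66],"gripper": 0.9},{"translation": [-0.77,4.5,-3.24],"angular": [0,0,0.8],"gripper": 0.9},{"translation": [-0.9,5.2,-3.24],"angular": [0,0,0.9],"gripper": 0.9},{"translation": [-1.02,5.9,-3.24],"angular": [0,0,1.05],"gripper": 0.9},{"translation": [-1.14,6.6,-3.24],"angular": [0,0,1.2],"gripper": 0.9},{"translation": [-1.25,7.2,-3.24],"angular": [0,0,1.3],"gripper": 0.9},{"translation": [-1.3,7.6,-3.24],"angular": [0,0,1.39],"gripper": 0.9},{"translation": [-1.35,7.84,-3.24],"angular": [0,0,1.39],"gripper": 0.9},{"translation": [-1.35,7.84,-3.24],"angular": [0,0,1.39],"gripper": 0.9},{"translation": [-1.35,7.84,-3.24],"angular": [0,0,1.39],"gripper": 0.9},{"translation": [-1.35,7.84,-3.24],"angular": [0,0,1.39],"gripper": 0.9},{"translation": [-1.35,7.84,-3.24],"angular": [0,0,1.39],"gripper": 0.9}])

```text
clock: 11.35
position: [0.5802, -0.0164, 0.1993]
tcp_rot: [0.16, 0.987, -0.0, -0.0]
ft_force: [0.9, -1.0, -1.0]
opening: 0.184
```

Run:
```python
from h import *
show()
f=grab('wrist','h.png');np.savez('w.npz',w=cloud(f),c=f['color'])
w=cloud(f);z=w[...,2];hsv=cv2.cvtColor(f['color'],cv2.COLOR_RGB2HSV);H,S,V=cv2.split(hsv)
near=lambda x,y,d:np.hypot(w[...,0]-x,w[...,1]-y)<d
rep('blue',w,(z>.0455)&(z<.0505)&near(.593,.025,.056)&(S>60))
rep('narrow',w,(z>.039)&(z<.0445)&near(.573,-.038,.044))
o=near(.58,-.015,.06)&(z>.1)&(z<.215)&(H<15)&(S>120)
rep('orange',w,o)
for lo in (.13,.14,.15,.16,.17,.18,.19,.2): rep(lo,w,o&(z>lo)&(z<lo+.01))
s=grab('scene','i.png');np.savez('s.npz',w=cloud(s),c=s['color'])
```

```text
11.35 [ 0.5802 -0.0164  0.1993] yaw 71.64 tilt [-0.0003 -0.0008] F [ 0.95 -1.03 -1.04] op 0.184 q [-0.22  0.49  0.23  1.79 -0.14  0.88  1.32]
blue 5755 mean [0.5899 0.0252 0.0476] rect 0.5914 0.025 0.0694 0.0702 72.1
narrow 2833 mean [ 0.569  -0.0376  0.0416] rect 0.5709 -0.0379 0.0361 0.0697 72.0
orange 3930 mean [ 0.5694 -0.0133  0.2018] rect 0.5752 -0.0152 0.0167 0.0337 70.4
0.13 23 mean [ 0.5602 -0.0095  0.1379] rect 0.5603 -0.0092 0.0073 0.0009 68.7
0.14 79 mean [ 0.5603 -0.0091  0.1453] rect 0.5603 -0.0092 0.0095 0.001 72.5
0.15 104 mean [ 0.5602 -0.0094  0.155 ] rect 0.5601 -0.0094 0.0097 0.0013 68.5
0.16 116 mean [ 0.5602 -0.0095  0.1651] rect 0.5602 -0.0097 0.0096 0.001 71.0
0.17 134 mean [ 0.5601 -0.0098  0.175 ] rect 0.5601 -0.0098 0.0093 0.001 68.7
0.18 200 mean [ 0.56   -0.0101  0.1856] rect 0.5602 -0.0101 0.0153 0.0012 71.1
0.19 323 mean [ 0.5601 -0.0101  0.1951] rect 0.5601 -0.0102 0.0154 0.0014 72.9
0.2 639 mean [ 0.5653 -0.0125  0.2069] rect 0.5753 -0.0152 0.0167 0.0336 70.4
```

View pics/h.png

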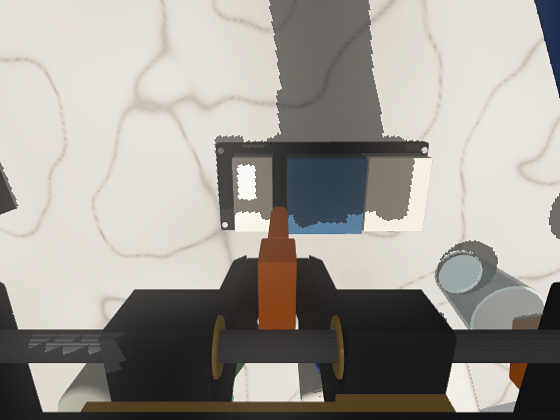

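Emit:
arm_command(steps=[{"translation": [0,0.01,0.5],"angular": [0,0,0],"gripper": 0.9},{"translation": [0,0.01,1.0],"angular": [0,0,0],"gripper": 0.9},{"translation": [0,0.01,1.5],"angular": [0,0,0],"gripper": 0.9},{"translation": [0,0.01,1.8],"angular": [0,0,0],"gripper": 0.9},{"translation": [0,0.01,1.95],"angular": [0,0,0],"gripper": 0.9},{"translation": [0,0.01,1.95],"angular": [0,0,0],"gripper": 0.9},{"translation": [0,0.01,1.95],"angular": [0,0,0],"gripper": 0.9},{"translation": [0,0.01,1.95],"angular": [0,0,0],"gripper": 0.9}])

```text
clock: 12.12
position: [0.5815, -0.0143, 0.1224]
tcp_rot: [0.158, 0.987, 0.0, 0.001]
ft_force: [0.1, -0.3, -0.1]
opening: 0.177
```

```bash
cat > m.py <<'E'
from h import *
import sys
show()
e=np.array([.951,-.310]);g=np.array([.310,.951])
for n in ('wrist','scene'):
    f=grab(n);w=cloud(f);z=w[...,2];H,S,V=cv2.split(cv2.cvtColor(f['color'],cv2.COLOR_RGB2HSV))
    near=lambda x,y,d:np.hypot(w[...,0]-x,w[...,1]-y)<d
    if n=='scene': cv2.imwrite('pics/'+sys.argv[1],cv2.resize(f['color'][170:300,210:330,::-1],None,fx=4.5,fy=4.5))
    bl=(z>.0455)&(z<.053)&near(.593,.025,.056)&(S>60)&(H>90)&(H<130);na=(z>.039)&(z<.0455)&near(.573,-.038,.044)
    rep(n+' blue',w,bl);rep(n+' narrow',w,na)
    G=lambda m:np.percentile(w[m][:,:2]@g,[1,99]).round(4)
    print('gap edges: narrow',G(na),'blue',G(bl),'along blue',np.percentile(w[bl][:,:2]@e,[1,99]).round(4))
    o=near(.58,-.015,.06)&(z>.03)&(z<.16)&(H<15)&(S>110);zz=z[o];print('zrange',zz.min(),zz.max())
    for lo in np.arange(.05,.15,.01):
        m=o&(z>lo)&(z<lo+.01)
        if m.sum()>8: print(round(lo,2),m.sum(),'across',G(m),'along',np.percentile(w[m][:,:2]@e,[1,99]).round(4))
E
python3 m.py j.png
```

```text
12.1167 [ 0.5815 -0.0143  0.1224] yaw 71.76 tilt [0.0018 0.    ] F [ 0.06 -0.33 -0.13] op 0.177 q [-0.2   0.6   0.2   1.83 -0.17  0.73  1.35]
wrist blue 9221 mean [0.5878 0.0281 0.0476] rect 0.5915 0.0248 0.0697 0.0706 72.1
wrist narrow 4419 mean [ 0.5649 -0.0369  0.0416] rect 0.5708 -0.038 0.036 0.07 71.5
gap edges: narrow [0.1234 0.1586] blue [0.1734 0.2407] along blue [0.5202 0.5883]
zrange 0.05721499983684214 0.1357384100469958
0.05 13 across [0.165  0.1699] along [0.5362 0.5366]
0.06 73 across [0.1627 0.1718] along [0.536  0.5367]
0.07 95 across [0.1623 0.172 ] along [0.5359 0.5368]
0.08 111 across [0.1624 0.1717] along [0.5359 0.5369]
0.09 134 across [0.1621 0.1715] along [0.5359 0.537 ]
0.1 179 across [0.1595 0.1738] along [0.5358 0.5371]
0.11 306 across [0.1568 0.1741] along [0.5358 0.5486]
0.12 389 across [0.1574 0.1746] along [0.5358 0.5552]
0.13 2680 across [0.1583 0.1739] along [0.5361 0.5679]
scene blue 471 mean [0.598  0.0275 0.0502] rect 0.5958 0.0251 0.0682 0.0683 71.1
scene narrow 101 mean [ 0.5973 -0.0469  0.0435] rect 0.5964 -0.0449 0.0383 0.0229 72.1
gap edges: narrow [0.1237 0.1605] blue [0.1773 0.2412] along blue [0.526  0.5922]
zrange 0.0688361102242172 0.12270236412269808
0.09 10 across [0.1702 0.1735] along [0.572  0.5781]
```

View pics/j.png

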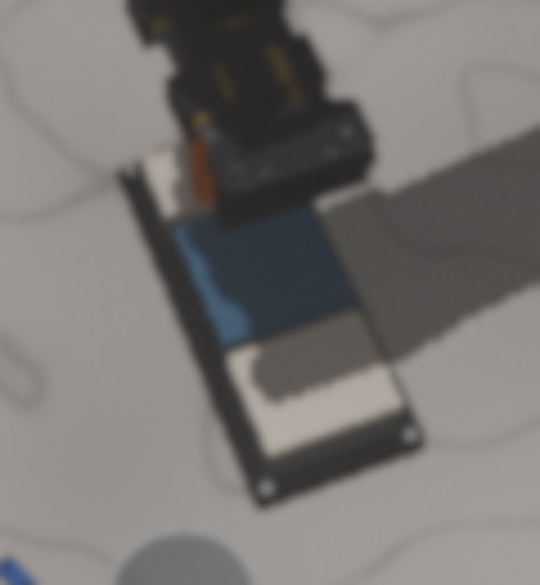

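In the wrist frame the blade sits 1.8 mm toward the blue tile (blade mid 0.1672, gap mid 0.1654). I'll shift it and recheck.

Emit:
arm_command(steps=[{"translation": [0,-0.045,0],"angular": [0,0,0],"gripper": 0.9},{"translation": [0,-0.045,0.05],"angular": [0,0,0],"gripper": 0.9},{"translation": [0,-0.045,0.1],"angular": [0,0,0],"gripper": 0.9},{"translation": [0,-0.045,0.1],"angular": [0,0,0],"gripper": 0.9},{"translation": [0,-0.045,0.1],"angular": [0,0,0],"gripper": 0.9}])

```text
clock: 12.63
position: [0.58, -0.0158, 0.1172]
tcp_rot: [0.158, 0.987, -0.0, -0.0]
ft_force: [0.5, -0.7, -1.1]
opening: 0.179
```

```bash
python3 m.py k.png | sed -n 1,10p; python3 -c "
from h import *
show()"
```

```text
12.6333 [ 0.58   -0.0158  0.1172] yaw 71.78 tilt [-0.0003 -0.    ] F [ 0.48 -0.7  -1.07] op 0.179 q [-0.2   0.61  0.2   1.83 -0.17  0.72  1.35]
wrist blue 9561 mean [0.5876 0.0281 0.0476] rect 0.5913 0.0247 0.0698 0.0702 72.0
wrist narrow 4282 mean [ 0.5633 -0.0366  0.0416] rect 0.5728 -0.0318 0.0492 0.0702 71.7
gap edges: narrow [0.1233 0.1585] blue [0.1729 0.2407] along blue [0.5202 0.5881]
zrange 0.0312639487788276 0.13033333192060004
0.05 45 across [0.1618 0.1691] along [0.535  0.5357]
0.06 89 across [0.1607 0.1702] along [0.5348 0.5357]
0.07 104 across [0.1604 0.17  ] along [0.5348 0.5358]
0.08 128 across [0.1601 0.1697] along [0.5349 0.5359]
0.09 148 across [0.1599 0.1698] along [0.5348 0.5359]
12.7333 [ 0.5802 -0.0158  0.1173] yaw 71.78 tilt [-0.0001 -0.0001] F [ 0.25  0.77 -0.21] op 0.181 q [-0.2   0.61  0.2   1.83 -0.17  0.72  1.35]
```

Centred to within 0.5 mm. Inserting.

Emit:
arm_command(steps=[{"translation": [0,0,0.1],"angular": [0,0,0],"gripper": 0.9},{"translation": [0,0,0.2],"angular": [0,0,0],"gripper": 0.9},{"translation": [0,0,0.3],"angular": [0,0,0],"gripper": 0.9},{"translation": [0,0,0.4],"angular": [0,0,0],"gripper": 0.9},{"translation": [0,0,0.5],"angular": [0,0,0],"gripper": 0.9},{"translation": [0,0,0.5],"angular": [0,0,0],"gripper": 0.9}])

```text
clock: 13.23
position: [0.5795, -0.0158, 0.0963]
tcp_rot: [0.158, 0.987, -0.0, -0.001]
ft_force: [-0.6, -0.6, -1.2]
opening: 0.182
```

```bash
python3 m.py l.png | sed -n 1,9p
```

```text
13.2333 [ 0.5795 -0.0158  0.0963] yaw 71.78 tilt [-0.0016 -0.0001] F [-0.55 -0.63 -1.2 ] op 0.182 q [-0.19  0.64  0.19  1.84 -0.18  0.68  1.36]
wrist blue 10465 mean [0.5851 0.0296 0.0476] rect 0.5887 0.0256 0.07 0.0643 71.6
wrist narrow 4599 mean [ 0.56   -0.0357  0.0416] rect 0.5718 -0.0314 0.049 0.0679 71.6
gap edges: narrow [0.1233 0.1653] blue [0.1732 0.2407] along blue [0.5201 0.5828]
zrange 0.03095368668741119 0.15592331820472544
0.05 108 across [0.1602 0.1698] along [0.5343 0.5351]
0.06 125 across [0.1599 0.1694] along [0.5343 0.5353]
0.07 158 across [0.1598 0.1697] along [0.5344 0.5355]
0.08 260 across [0.1546 0.172 ] along [0.5342 0.5473]
```

Emit:
arm_command(steps=[{"translation": [0,0.01,0.1],"angular": [0,0,0],"gripper": 0.9},{"translation": [0,0.01,0.2],"angular": [0,0,0],"gripper": 0.9},{"translation": [0,0.01,0.3],"angular": [0,0,0],"gripper": 0.9},{"translation": [0,0.01,0.4],"angular": [0,0,0],"gripper": 0.9},{"translation": [0,0.01,0.47],"angular": [0,0,0],"gripper": 0.9},{"translation": [0,0.01,0.47],"angular": [0,0,0],"gripper": 0.9},{"translation": [0,0.01,0.47],"angular": [0,0,0],"gripper": 0.9}])

```text
clock: 13.92
position: [0.5802, -0.0154, 0.0783]
tcp_rot: [0.158, 0.987, -0.0, -0.0]
ft_force: [-0.1, 0.8, -0.6]
opening: 0.18
```

Emit:
arm_command(steps=[{"translation": [0,0,0.03],"angular": [0,0,0],"gripper": 0.9},{"translation": [0,0,0.05],"angular": [0,0,0],"gripper": 0.9},{"translation": [0,0,0.05],"angular": [0,0,0],"gripper": 0.9}])

```text
clock: 14.17
position: [0.5803, -0.0154, 0.0765]
tcp_rot: [0.158, 0.987, 0.0, 0.0]
ft_force: [-0.3, -0.7, -0.7]
opening: 0.181
```

Emit:
arm_command(steps=[{"translation": [0,0,0],"angular": [0,0,0],"gripper": 0.7},{"translation": [0,0,0],"angular": [0,0,0],"gripper": 0.4},{"translation": [0,0,0],"angular": [0,0,0],"gripper": 0.2},{"translation": [0,0,0],"angular": [0,0,0],"gripper": 0.1},{"translation": [0,0,0],"angular": [0,0,0],"gripper": 0.1},{"translation": [0,0,0],"angular": [0,0,0],"gripper": 0.1},{"translation": [0,0,-0.4],"angular": [0,0,0],"gripper": 0.1},{"translation": [0,0,-0.9],"angular": [0,0,0],"gripper": 0.1},{"translation": [0,0,-1.5],"angular": [0,0,0],"gripper": 0.1},{"translation": [0,0,-2.2],"angular": [0,0,0],"gripper": 0.1},{"translation": [0,0,-2.8],"angular": [0,0,0],"gripper": 0.1},{"translation": [0,0,-2.8],"angular": [0,0,0],"gripper": 0.1},{"translation": [0,0,-2.8],"angular": [0,0,0],"gripper": 0.1}])

```text
clock: 15.25
position: [0.5812, -0.0154, 0.1899]
tcp_rot: [0.158, 0.987, 0.0, 0.001]
ft_force: [-0.1, 0.6, -0.9]
opening: 0.448
```

Run:
```python
from h import *
show()
e=np.array([.951,-.310]);g=np.array([.310,.951])
f=grab('wrist','n.png');w=cloud(f);z=w[...,2];H,S,V=cv2.split(cv2.cvtColor(f['color'],cv2.COLOR_RGB2HSV))
o=(np.hypot(w[...,0]-.58,w[...,1]+.015)<.05)&(H<15)&(S>110)&(z<.12);print('top z',np.percentile(z[o],[50,95,99]))
rep('head',w,o&(z>.08));p=w[o&(z>.082)];A=np.c_[p[:,:2]-p[:,:2].mean(0),np.ones(len(p))];print('slope',np.linalg.lstsq(A,p[:,2],rcond=None)[0])
rep('blue',w,(z>.0455)&(z<.053)&(np.hypot(w[...,0]-.593,w[...,1]-.025)<.056)&(H>90)&(H<130)&(S>60))
# press points
plan(.5937,.0246,.14,71.8)
```

```text
15.25 [ 0.5812 -0.0154  0.1899] yaw 71.78 tilt [0.003  0.0003] F [-0.11  0.62 -0.85] op 0.448 q [-0.22  0.5   0.23  1.79 -0.14  0.86  1.33]
top z [0.08737005 0.08856645 0.08901113]
head 1083 mean [ 0.5776 -0.0129  0.0874] rect 0.5791 -0.0133 0.0159 0.0393 71.6
slope [ 0.00955985 -0.01248492  0.08751158]
blue 5734 mean [0.5892 0.0273 0.0476] rect 0.591 0.0251 0.069 0.069 71.8
T [-0.01  1.05  1.21] A [ 0.  0. -0.]
```

View pics/n.png

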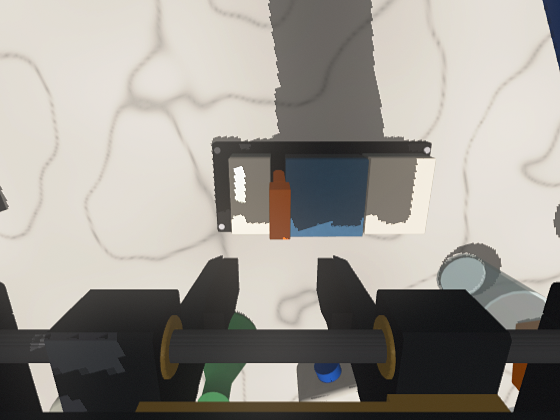

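The spacer is seated: head at (280,207), top at z 0.0875, so the foot is at about 0.012, and it is upright. Next I'll close the fingers and go above the blue tile, slightly toward the wide side.

Emit:
arm_command(steps=[{"translation": [0,0.4,0],"angular": [0,0,0],"gripper": 0.5},{"translation": [0,0.8,0],"angular": [0,0,0],"gripper": 1},{"translation": [0,1.2,0],"angular": [0,0,0],"gripper": 1},{"translation": [0,1.2,0.5],"angular": [0,0,0],"gripper": 1},{"translation": [0,1.2,1.0],"angular": [0,0,0],"gripper": 1},{"translation": [0,1.2,1.6],"angular": [0,0,0],"gripper": 1},{"translation": [0,1.2,2.2],"angular": [0,0,0],"gripper": 1},{"translation": [0,1.2,2.6],"angular": [0,0,0],"gripper": 1},{"translation": [0,1.2,2.8],"angular": [0,0,0],"gripper": 1},{"translation": [0,1.2,2.8],"angular": [0,0,0],"gripper": 1},{"translation": [0,1.2,2.8],"angular": [0,0,0],"gripper": 1},{"translation": [0,1.2,2.8],"angular": [0,0,0],"gripper": 1}])

```text
clock: 16.3
position: [0.5959, 0.0301, 0.0773]
tcp_rot: [0.158, 0.987, 0.0, 0.001]
ft_force: [-0.8, 1.0, 0.7]
opening: 0.007
```

```bash
python3 -c "
from h import *
show();plan(.5956,.03,.059,71.8)"
```

```text
16.3 [0.5959 0.0301 0.0773] yaw 71.77 tilt [0.0012 0.0001] F [-0.77  0.97  0.73] op 0.007 q [-0.26  0.69  0.18  1.8  -0.19  0.66  1.28]
T [ 0.01 -0.01  0.46] A [ 0.    0.01 -0.  ]
```

Tile contact is expected after about 12 mm, and flush after about 18 mm (0.46).

Emit:
arm_command(steps=[{"translation": [0,0,0.1],"angular": [0,0,0],"gripper": 1},{"translation": [0,0,0.2],"angular": [0,0,0],"gripper": 1},{"translation": [0,0,0.28],"angular": [0,0,0],"gripper": 1},{"translation": [0,0,0.34],"angular": [0,0,0],"gripper": 1},{"translation": [0,0,0.4],"angular": [0,0,0],"gripper": 1},{"translation": [0,0,0.44],"angular": [0,0,0],"gripper": 1},{"translation": [0,0,0.44],"angular": [0,0,0],"gripper": 1},{"translation": [0,0,0.44],"angular": [0,0,0],"gripper": 1}])

```text
clock: 16.97
position: [0.5956, 0.0303, 0.0597]
tcp_rot: [0.158, 0.987, 0.0, 0.0]
ft_force: [-3.8, 0.4, 9.0]
opening: 0.003
```

Emit:
arm_command(steps=[{"translation": [0,0,0.03],"angular": [0,0,0],"gripper": 1},{"translation": [0,0,0.06],"angular": [0,0,0],"gripper": 1},{"translation": [0,0,0.06],"angular": [0,0,0],"gripper": 1},{"translation": [0,0,0.06],"angular": [0,0,0],"gripper": 1}])

```text
clock: 17.3
position: [0.5957, 0.0303, 0.0593]
tcp_rot: [0.158, 0.987, 0.0, 0.0]
ft_force: [-7.5, 0.1, 28.7]
opening: 0.005
```

Run:
```python
from h import *
show()
f=grab('top');w=cloud(f);z=w[...,2];H,S,V=cv2.split(cv2.cvtColor(f['color'],cv2.COLOR_RGB2HSV))
f2=grab('wrist','o.png');w2=cloud(f2);z2=w2[...,2];h2=cv2.cvtColor(f2['color'],cv2.COLOR_RGB2HSV)
b=(z2>.03)&(z2<.053)&(np.hypot(w2[...,0]-.593,w2[...,1]-.025)<.045)&(h2[...,0]>90)&(h2[...,0]<130)&(h2[...,1]>60)
rep('blue',w2,b);print('blue z',np.median(z2[b]))
m=(z2>.03)&(z2<.053)&(h2[...,1]<60)&((np.hypot(w2[...,0]-.614,w2[...,1]-.087)<.025)|(np.hypot(w2[...,0]-.573,w2[...,1]+.038)<.015))
print('white z',np.median(z2[m]),m.sum())
o=(np.hypot(w2[...,0]-.58,w2[...,1]+.015)<.04)&(h2[...,0]<15)&(h2[...,1]>110);rep('spacer',w2,o);print(np.percentile(z2[o],[50,95]))
show()
```

```text
17.3 [0.5957 0.0303 0.0593] yaw 71.76 tilt [0.0004 0.0009] F [-7.52  0.12 28.73] op 0.005 q [-0.25  0.72  0.17  1.8  -0.19  0.63  1.29]
blue 10423 mean [0.5755 0.0291 0.0414] rect 0.591 0.0249 0.0699 0.0698 71.7
blue z 0.04154940130313878
white z 0.041652059029366084 6893
spacer 3381 mean [ 0.5641 -0.007   0.0675] rect 0.5764 -0.0168 0.0301 0.0789 28.9
[0.07032576 0.08821661]
17.4 [0.5957 0.0302 0.0593] yaw 71.76 tilt [0.0004 0.0008] F [-9.48  0.43 28.99] op 0.007 q [-0.25  0.72  0.17  1.8  -0.19  0.63  1.29]
```

View pics/o.png

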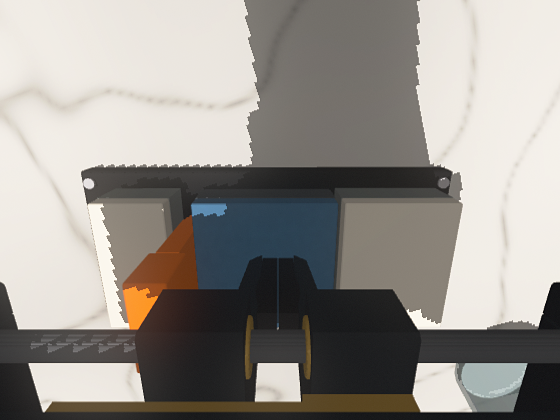

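The blue tile is flush (0.0415 against 0.0417 for the white) with 29 N on the stop. I'll ease the push slightly, then check that the gripper is clear of the spacer and that the jar is in place.

Emit:
arm_command(steps=[{"translation": [0,0,-0.02],"angular": [0,0,0],"gripper": 1},{"translation": [0,0,-0.02],"angular": [0,0,0],"gripper": 1},{"translation": [0,0,-0.02],"angular": [0,0,0],"gripper": 1}])

```text
clock: 17.65
position: [0.5957, 0.0303, 0.0594]
tcp_rot: [0.158, 0.987, 0.0, 0.0]
ft_force: [-6.7, -0.7, 21.3]
opening: 0.006
```

Run:
```python
from h import *
show()
e=np.array([.951,-.310]);g=np.array([.310,.951])
f=grab('wrist');w=cloud(f);z=w[...,2];H,S,V=cv2.split(cv2.cvtColor(f['color'],cv2.COLOR_RGB2HSV))
o=(np.hypot(w[...,0]-.57,w[...,1]+.012)<.04)&(H<15)&(S>110)
al=w[...,:2]@e
for lo in np.arange(.045,.095,.01):
    m=o&(z>lo)&(z<lo+.01)&(al<.5375)
    if m.sum()>8: print(round(lo,3),m.sum(),'across',np.percentile(w[m][:,:2]@g,[1,99]).round(4),'along',np.percentile(al[m],[1,50]).round(4))
b=(z>.03)&(z<.053)&(np.hypot(w[...,0]-.593,w[...,1]-.025)<.045)&(H>90)&(H<130)&(S>60);print('blue z',np.median(z[b]))
d=(np.hypot(w[...,0]-.596,w[...,1]-.03)<.1)&(z>.06)&(z<.2)&(S<70)&(V<80);
for lo in np.arange(.06,.15,.01):
    m=d&(z>lo)&(z<lo+.01)
    if m.sum()>8: print('grip',round(lo,3),m.sum(),'across rel tile',(np.percentile(w[m][:,:2]@g,[1,99])-.2071).round(4))
f=grab('scene');w=cloud(f);z=w[...,2]
rep('jar',w,(np.hypot(w[...,0]-.549,w[...,1]-.294)<.033)&(z>.065)&(z<.09))
show()
```

```text
17.65 [0.5957 0.0303 0.0594] yaw 71.77 tilt [0.0006 0.0007] F [-6.72 -0.66 21.32] op 0.006 q [-0.25  0.72  0.17  1.8  -0.19  0.63  1.29]
0.045 216 across [0.1611 0.1711] along [0.535  0.5356]
0.055 273 across [0.1594 0.1735] along [0.535  0.5357]
0.065 466 across [0.1585 0.1739] along [0.5349 0.5356]
0.075 576 across [0.1585 0.1739] along [0.5349 0.5356]
0.085 385 across [0.1584 0.1738] along [0.5349 0.5361]
blue z 0.04157135114493818
grip 0.06 915 across rel tile [-0.0089  0.0208]
grip 0.07 744 across rel tile [-0.0089  0.021 ]
grip 0.08 1270 across rel tile [-0.0036  0.0157]
grip 0.09 126 across rel tile [-0.0029  0.015 ]
grip 0.1 1926 across rel tile [-0.0727  0.0849]
grip 0.11 7047 across rel tile [-0.0724  0.0845]
grip 0.12 19187 across rel tile [-0.0606  0.0738]
grip 0.13 8540 across rel tile [-0.0449  0.0581]
grip 0.14 2141 across rel tile [-0.0468  0.0597]
jar 324 mean [0.5512 0.2946 0.0769] rect 0.5501 0.2942 0.037 0.0366 47.2
17.75 [0.5957 0.0303 0.0594] yaw 71.77 tilt [0.0006 0.0007] F [-6.8   1.05 20.83] op 0.003 q [-0.25  0.72  0.17  1.8  -0.19  0.63  1.29]
```

```bash
python3 -c "
from h import *
print(r.sign_off());show()"
```

```text
the job is handed in; nothing more can be done
None
the job is handed in; nothing more can be done
```

The job is done and handed in at about 17.8 s on the robot's clock. No verdict was reported, so what follows is from my own last checks.

- **Jar:** it stands upright in the once-empty cell at about (0.550, 0.294), within about 4 mm of the dot by all the camera readings. The other jars and the glassware were not touched on purpose, but I did not measure them again at the end.
- **Spacer:** it is upright in the 13 mm gap. The top at z ≈ 0.0875 puts the foot at about 0.012, on the gap floor. It is centred across the gap and about 1 mm off mid-length. The nearest finger is about 25 mm away to the side, and the gripper body is about 12 mm above its head.
- **Blue tile:** the closed fingers were holding it flush when I handed in, with its top at 0.0416 against 0.0417 for the white tiles and a push of about 21 N.

**Disagreements:** the cameras differed by 2–4 mm, and the arm's reported position differed from the commanded one by 2–3 mm. I therefore lined the spacer up from measurements in the wrist camera alone. A steady side force of about 7 N showed during the press. It runs mostly along the gap, so I took it as friction on the tile.

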